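Turn the bench caddy to bring the plug bowl to the front

ROBOT

A 6-joint arm with a two-finger parallel gripper is mounted at the origin on the work surface. World frame = base frame: x ahead of the robot, y to its left, z up, the work surface at z = 0. Lengths are in m, angles in rad, forces in N, time in s.
With the tool pointing down it reaches from about 0.35 to 0.85 m from the base axis. Payload 8.1 kg.
Tool frame: the origin (TCP) lies at the very end of the fingers, on their centre line; the grasp point (between the pads) lies r.grip_depth behind it (r.grip_depth is the distance from the TCP to the grasp point, in m); z points along the fingers, y is the direction in which the jaws open and shut (so a half turn about z gives the same grasp; the last joint's range is limited). The gripper opens to 85 mm and grips with 20 to 120 N. Pads are 22 mm wide; open, the fingers measure 114 mm over their backs; the gripper's body (76 mm by 85 mm) begins 54 mm behind the grasp point. The pads swing forward as they close: fully open they stand 13 mm farther back than shut.
Start: joints at [1.155, 0.13, 1.488, -0, 1.523, -0.085], TCP at [0.195, 0.567, 0.231] pointing down, gripper open.
Joint ranges: [-2.96, 2.96], [-0.89, 2.26], [0.02, 2.5], [-1.34, 4.48], [0, 2.73], [-2.66, 2.66]. Speed limits (rad/s): [2.39, 2.39, 2.79, 3.14, 3.14, 3.14].

INTERFACE

Orientations are given as a unit quaternion [w, x, y, z].
In Python, from bench import r gives the robot as it stands.
- The arm moves only by the tool play_rows, never from a script. Its argument "commands" is a list of rows, each a list of 4 numbers: the shift along the tool's x, y, z in cm, then the turn about the tool's z in degrees. In form: [[dx, dy, dz, twist], ...]. A call has 1 to 20 rows; each row is the pose to reach, as a shift and turn from the pose measured when the call began, along the tool's axes at that moment; what a row does not reach only later rows make up. A row lasts 1/10 s, in which the tool goes at most 50 mm and 8.59 degrees, less where a joint would pass 70% of its speed; a pose out of reach is approached as far as the arm can. A call with a gripper value outside its range is refused whole. "claw" is the opening, from 0 (shut) to 1 (fully open), set as the call begins (left out, the last holds). The fingers move at their own pace and stop on an object; "newtons" is the grip in N (left out, the last holds). Time passes only in rows, so rows that repeat a pose let the fingers close. It gives the time, the measured TCP pose, the force and the opening at its end, in the units of the state.
- r.read_state(): the state, without advancing time (a new reading comes with each control period).
- r.read_camera(name): name is "scene" or "top"; returns the picture (480x640x3 uint8, red, green, blue); there is no depth.
- r.calibration(name): a dict with "K" (3x3 intrinsics, pixels), "D" ([k1, k2, p1, p2, k3] as OpenCV has them; the pictures are not rectified), "world_to_cam" (4x4, takes a point from world to camera coordinates). Camera axes: x right, y down, z forward; pixel columns grow to the right and rows downward; lengths in m; the calibration is good to about 2 mm. A picture is of the moment at which its call begins. calibration takes no time and is no camera call.
- r.finish_job(): hands the job in, once; it reports no verdict.
The state is a dict: "time": time; "qpos": joint angles; "qd": joint speeds; "joint_efforts": joint torques, N m; "eef_pos": TCP position; "tcp_rot": TCP orientation; "contact_force": force on the tool from outside, world axes, zero at the start; "torque": the same for the moment, N m; "finger_gap": opening from 0.0 (shut) to 1.0 (fully open).
Only numpy, scipy, OpenCV 4.12 (cv2) and the standard library are available. Lean on these libraries where they do the work, as an engineer would, in place of code of your own. Each camera call takes 0.05 s, during which the arm holds its last target.

TASK

Turn the round caddy on the bench by pushing the upright dowels on its rim with your fingertips, until the small bowl of wooden plugs stands at the front, squarely in line with the metal pointer that sticks out from under the caddy. Push gently and never pinch a dowel; do not touch, lift or shift the four things that ride on the caddy, and leave the other things on the bench where they are. Finish with the caddy standing still and the hand clear of it.

Things in the scene. Friction and masses are not known exactly. Their poses are not given: they have to be found in the camera images.
- caddy_base: fixed steel foot of the caddy, a disc 170 mm across, 18 mm high, under the turntable; origin at the centre of its underside, on the turning axis. A brass tongue 22 mm wide with a pointed tip runs out along its -x axis, 2 to 10 mm above the bench, 51 mm beyond the turntable's edge: the pointer, which marks the front, roughly towards the robot (within 0.7 rad)
- pointer (a point): tip of the pointer, 186 mm from the turning axis, 10 mm above the bench
- disc_center (a point): centre of the turntable's upper face, 34 mm above the bench, on the vertical turning axis. The turntable is a plywood disc 270 mm across and 14 mm thick. On it four cork pads, 3 mm thick and 72 mm across, every 90 degrees with centres 60 mm from the axis, each carry one loose thing; each pad's direction from the axis lies midway between two dowels
- dowel_top (a point): centre of the top of one of the eight dowels; turns with the turntable. The upright wooden dowels, 12 mm thick, stand every 45 degrees on a circle of radius 125 mm about the axis and reach from the disc's upper face to 46 mm above it (80 mm above the bench)
- turntable (a joint): turn of the turntable since the start, rad, 0 at the start, growing anticlockwise seen from above; turns freely either way, more than three turns. It stays where it is left: its friction needs about 1 N at a dowel and stops it at once when the push ends
- sander: blue plastic corner sander standing on the bench, about 190 x 75 mm, 113 mm high, to the left of the caddy; origin under the middle of its sanding pad. Leave alone
- bushing_kit: grey open case of router guide bushings, 150 x 200 x 32 mm, to the right of the caddy; origin at the centre of its underside. Leave alone
- square: combination square lying flat on the bench to the right, nearer the robot than the caddy: steel rule 300 x 25 x 4 mm along its y from -90 to 210 mm, red head 105 mm wide and 20 mm high; origin under the middle of the head. Leave alone
- bowl_center (a point): the bowl of wooden plugs: a small white ceramic open bowl 66 mm across and 34 mm high, heaped with short wooden plugs, its top 75 mm above the bench; this point is its centre, half-way up. It rides loose on one of the four pads, 60 mm from the axis
- jar_center (a point): centre of a lidded glass jar 52 mm across and 58 mm high (top 95 mm above the bench), loose on another pad
- bushing_center (a point): centre of a stepped steel guide bushing, flange 60 mm across, 40 mm high, loose on another pad
- tin_center (a point): centre of a square aluminium tin 46 x 46 x 30 mm high, loose on another pad
There are look-alikes about, which are no part of the job. What is shaped like the part that bears bowl_center but blue or orange is not meant.

How it is judged:
By the outcome, as a careful person would: the job done as asked, in the order asked, and still so for the second after the job is handed in, with the robot touching nothing.
It also fails if it takes over 54 s, if anything falls off the work surface, if the arm or the gripper's body presses on something with over 40 N, if the wrist force passes 120 N, or if a joint passes its speed limit or range.

## Working session

There is one attempt and no reset: what is moved stays moved. The work goes in short steps, Python scripts to look and compute and a tool call to move; the robot and the scene stay as the last step left them, time stands still between calls to the robot, and variables do not carry over. Pictures are saved under pics/ and viewed, and the job is handed in when it is done.

Besides the shell and the picture viewer there is one more tool, called as name(argument=value, ...), one argument or row to a line, values as JSON. play_rows: Moves the arm, as the interface text tells. Its arguments: {"type":"object","properties":{"commands":{"type":"array"},"claw":{"type":"number"},"newtons":{"type":"number"}},"required":["commands"]}

```bash
mkdir -p pics; ls; python3 - <<'E'
from bench import r
import cv2
for n in("scene","top"):
    cv2.imwrite(f"pics/{n}0.png",r.read_camera(n)[:,:,::-1])
    c=r.calibration(n);print(n,c)
print(r.read_state())
E
```

```text
pics
scene {'K': array([[539.2800116 ,   0.        , 318.75598829],
       [  0.        , 539.2800116 , 240.37736333],
       [  0.        ,   0.        ,   1.        ]]), 'D': array([-0.04890027,  0.        ,  0.        ,  0.        ,  0.        ]), 'world_to_cam': array([[-0.69238407,  0.72122974, -0.02078356,  0.34399116],
       [ 0.51137994,  0.47019906, -0.71930758, -0.22172393],
       [-0.50901361, -0.50866541, -0.69438076,  1.54412087],
       [ 0.        ,  0.        ,  0.        ,  1.        ]])}
top {'K': array([[531.55896974,   0.        , 318.99837036],
       [  0.        , 531.55896974, 232.81156369],
       [  0.        ,   0.        ,   1.        ]]), 'D': array([-0.02836874,  0.        ,  0.        ,  0.        ,  0.        ]), 'world_to_cam': array([[ 0.00592491, -0.99964964, -0.0257973 ,  0.03326967],
       [-0.99746648, -0.00407918, -0.07102106,  0.53991886],
       [ 0.07089094,  0.02615273, -0.99714117,  1.23948302],
       [ 0.        ,  0.        ,  0.        ,  1.        ]])}
{'time': 0.1, 'qpos': array([ 1.15461971e+00,  1.31112008e-01,  1.48917122e+00, -1.86547780e-05,
        1.52298519e+00, -8.54091253e-02]), 'qd': array([-0.00044035, -0.00094582, -0.00386107, -0.00135974,  0.0010168 ,
       -0.00035523]), 'joint_efforts': array([ 1.39932970e-03, -5.70962691e+01, -5.01933897e+01, -1.56953975e-04,
        8.43538670e-03, -5.39689961e-05]), 'eef_pos': array([0.19465256, 0.56702827, 0.23033311]), 'tcp_rot': array([-1.98913687e-04,  1.64630349e-01,  9.86354980e-01, -8.13980345e-04]), 'contact_force': array([-0.34565246, -0.0498449 ,  0.4702602 ]), 'torque': array([0.01890582, 0.05624628, 0.0388069 ]), 'finger_gap': 0.9992885616433641}
```

View pics/scene0.png

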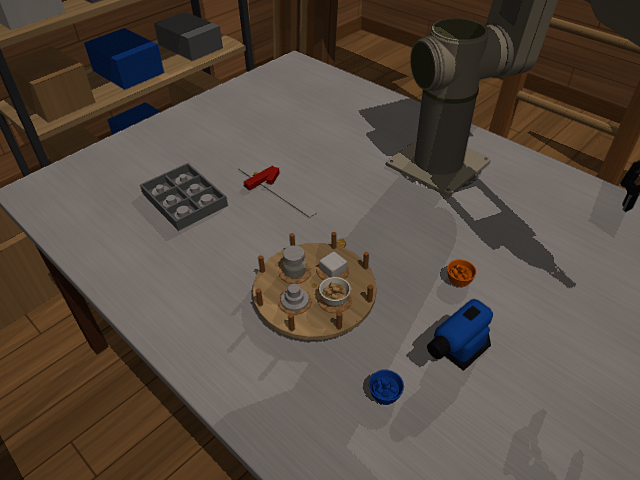

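View pics/top0.png

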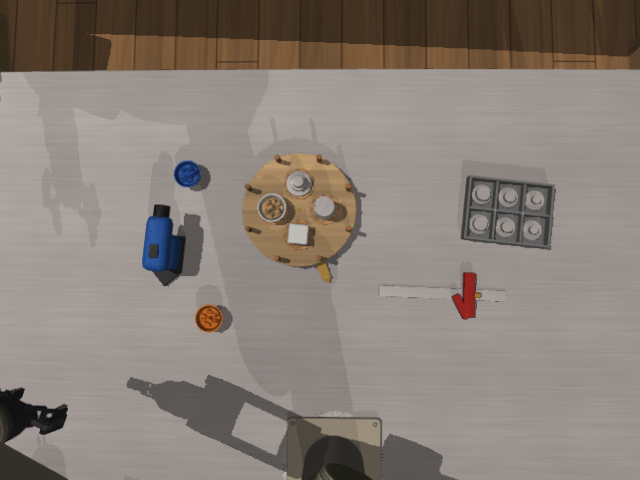

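The top view shows the white bowl at about (272,208), the tin at (298,235), the jar at (324,207) and the bushing at (299,183). The pointer is near (325,272). I'll enlarge it.

```bash
python3 - <<'E'
import cv2
im=cv2.imread("pics/top0.png")[140:290,225:385]
cv2.imwrite("pics/top0c.png",cv2.resize(im,None,fx=4.9,fy=4,interpolation=cv2.INTER_CUBIC) if 0 else cv2.resize(im,None,fx=4,fy=4,interpolation=cv2.INTER_CUBIC))
im=cv2.imread("pics/scene0.png")[220:350,235:395]
cv2.imwrite("pics/scene0c.png",cv2.resize(im,None,fx=4,fy=4,interpolation=cv2.INTER_CUBIC))
E
```

```text
(no output)
```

View pics/top0c.png

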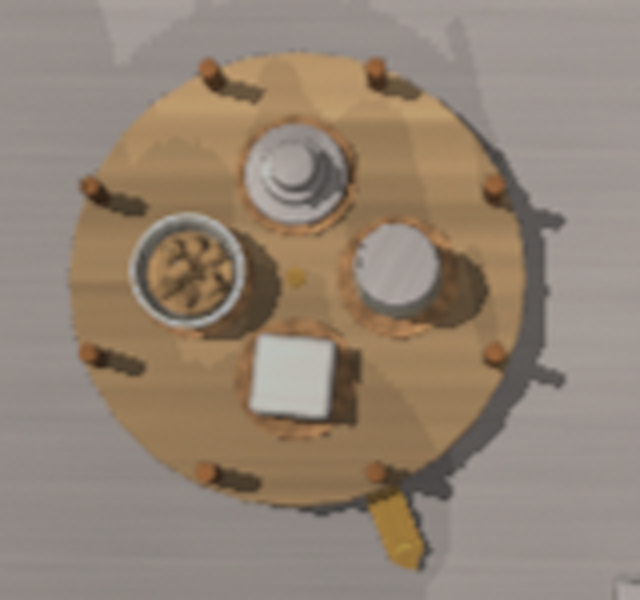

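View pics/scene0c.png

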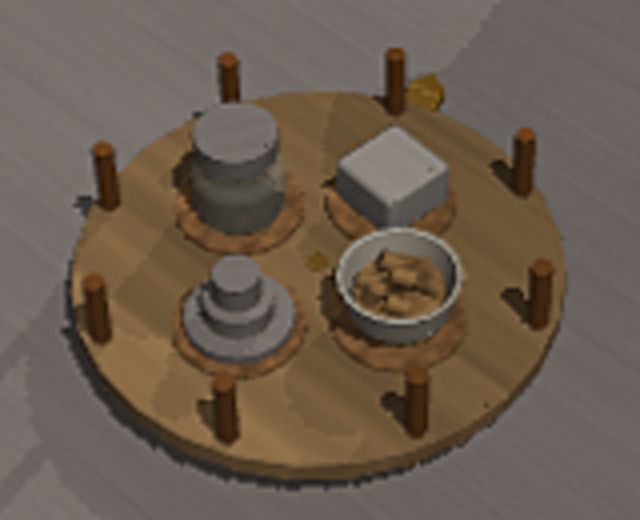

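```bash
cat >h.py <<'E'
import numpy as np,cv2
from bench import r
from scipy.optimize import least_squares
def topix(name,P):
    c=r.calibration(name);T=c["world_to_cam"]
    rv,_=cv2.Rodrigues(T[:3,:3]);p,_=cv2.projectPoints(np.atleast_2d(P).astype(float),rv,T[:3,3],c["K"],c["D"]);return p[:,0]
def back(name,uv,z):
    c=r.calibration(name);T=c["world_to_cam"]
    n=cv2.undistortPoints(np.atleast_2d(uv).astype(float)[:,None],c["K"],c["D"])[:,0]
    d=np.c_[n,np.ones(len(n))]@T[:3,:3];o=-T[:3,:3].T@T[:3,3]
    return o+d*((z-o[2])/d[:,2])[:,None]
def crop(uv,x0,y0,s=4): return (np.array(uv,float)+.5)/s-.5+[x0,y0]
def fit(W):
    W=W[:,:2]
    def f(p):
        a=np.arctan2(W[:,1]-p[1],W[:,0]-p[0]);k=np.round((a-p[2])/(np.pi/4))
        return (W-p[:2]-.125*np.c_[np.cos(p[2]+k*np.pi/4),np.sin(p[2]+k*np.pi/4)]).ravel()
    best=min((least_squares(f,[*W.mean(0),t]) for t in np.arange(0,.8,.1)),key=lambda s:s.cost)
    return best.x,np.sqrt(best.cost*2/len(W))
E
python3 - <<'E'
from h import *
t=back("top",crop([(208,68),(376,67),(494,182),(494,350),(376,467),(206,468),(89,350),(91,184)],225,140),.08)
s=back("scene",crop([(229,60),(396,54),(525,134),(541,266),(417,374),(224,380),(94,282),(104,149)],235,220),.08)
for n,W in(("top",t),("scene",s)):
    p,e=fit(W);print(n,p,e,np.degrees(p[2]))
pt=back("top",crop([(420,568)],225,140),.006)[0]; print("tip",pt)
b=back("top",crop([(187,268)],225,140),.075)[0]; print("bowl",b)
print("bowl scene",back("scene",crop([(398,280)],235,220),.075)[0], "tip2",back("scene",crop([(425,80)],235,220),.01)[0])
c=fit(t)[0][:2]
print(np.degrees(np.arctan2(*(pt[:2]-c)[::-1])),np.linalg.norm(pt[:2]-c),np.degrees(np.arctan2(*(b[:2]-c)[::-1])))
# pointer axis edges
e=back("top",crop([(370,508),(405,490),(395,562),(428,545),(412,535)],225,140),.01);print(e)
print("ctr cap",back("top",crop([(296,278)],225,140),.036))
E
```

```text
top [0.59578168 0.08352154 0.39849443] 0.0012416770039959323 22.83204902059827
scene [0.59668614 0.08320582 0.39921731] 0.0007166100876754618 22.873466694267147
tip [0.42443555 0.01036054 0.006     ]
bowl [0.59517351 0.14340721 0.075     ]
bowl scene [0.60216126 0.14719516 0.075     ] tip2 [0.43225761 0.01284671 0.01      ]
-156.87859402537333 0.18631164345252044 90.58184799529093
[[0.45984839 0.04020261 0.01      ]
 [0.47064448 0.01946149 0.01      ]
 [0.42796835 0.02517534 0.01      ]
 [0.43813967 0.00565647 0.01      ]
 [0.44399839 0.01517322 0.01      ]]
ctr cap [[0.59413817 0.08372399 0.036     ]]
```

```bash
cat >>h.py <<'E'
from scipy.spatial.transform import Rotation as Ro
C=np.array([.5962,.0834])
def rows(targets):
    """targets: list of (x,y,z,yaw_y deg) -> rows rel. to measured pose"""
    s=r.read_state();p=s["eef_pos"];q=s["tcp_rot"];R=Ro.from_quat([q[1],q[2],q[3],q[0]]).as_matrix()
    y0=np.degrees(np.arctan2(R[1,1],R[0,1]));o=[]
    for x,y,z,w in targets:
        d=R.T@(np.array([x,y,z])-p)*100
        o.append([round(float(v),2) for v in d]+[round(float(-((w-y0+180)%360-180)),1)])
    return o
def pol(phi,rad,z): 
    a=np.radians(phi);return (C[0]+rad*np.cos(a),C[1]+rad*np.sin(a),z,phi-90)
E
python3 - <<'E'
from h import *
print(r.grip_depth)
print(rows([pol(90.35,.13,z) for z in(.2303,.15,.1,.058)]))
print(back("top",[[185,240],[158,210]],.1))
E
```

```text
0.0187
[[-49.39, -20.43, 0.03, 70.7], [-49.39, -20.42, 8.06, 70.7], [-49.39, -20.41, 13.06, 70.7], [-49.39, -20.4, 17.26, 70.7]]
[[0.51671106 0.33316092 0.1       ]
 [0.58395079 0.39614326 0.1       ]]
```

play_rows(
  commands=[
    [-4,-1.6,0,6],
    [-8,-3.3,0,12],
    [-12,-5,0,18],
    [-16,-6.6,0,24],
    [-20,-8.3,0,30],
    [-24,-10,0,36],
    [-28,-11.6,0,42],
    [-32,-13.2,0,48],
    [-36,-14.9,0,54],
    [-40,-16.5,0,60],
    [-44,-18.2,0,66],
    [-47,-19.4,0,70.7],
    [-49.4,-20.4,0,70.7],
    [-49.4,-20.4,0,70.7],
    [-49.4,-20.4,3,70.7],
    [-49.4,-20.4,6,70.7],
    [-49.4,-20.4,8,70.7],
    [-49.4,-20.4,8,70.7],
    [-49.4,-20.4,8,70.7],
  ],
  claw=0,
  newtons=20,
)

```text
time: 2.0
eef_pos: [0.5949, 0.2139, 0.1506]
tcp_rot: [-0.0, 0.705, 0.709, -0.001]
contact_force: [-0.1, -0.4, 0.3]
finger_gap: -0.001
```

```bash
python3 - <<'E'
from h import *
cv2.imwrite("pics/scene1.png",cv2.resize(r.read_camera("scene")[150:350,220:460,::-1],None,fx=3,fy=3))
print(rows([pol(90.35,.13,z) for z in(.15,.1,.058)]),r.read_state()["contact_force"])
E
```

```text
[[-0.07, -0.04, 0.19, 0.0], [-0.06, -0.04, 5.19, 0.0], [-0.06, -0.05, 9.39, 0.0]] [ 0.0093611   0.00157751 -0.06310473]
```

View pics/scene1.png

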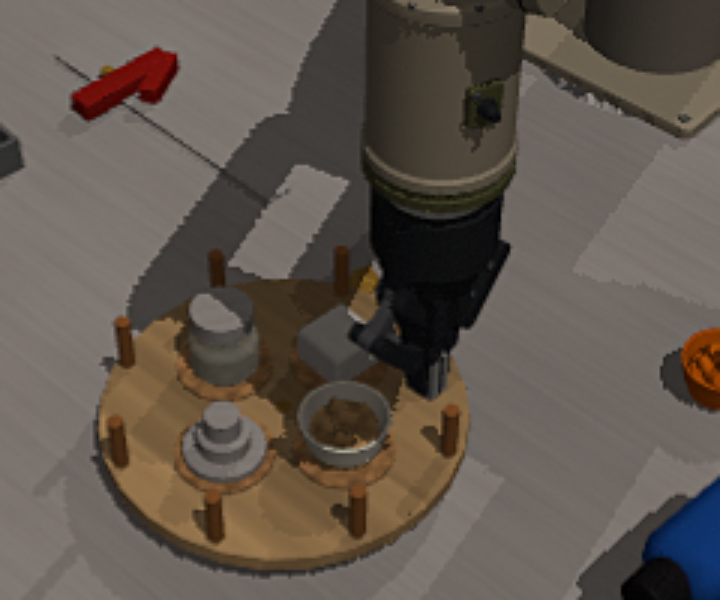

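The closed fingertips are at about (432,390) in this crop, above the rim in the gap between two dowels and outside the bowl. The knuckles start roughly 55 mm above the tip, so they will clear the dowel and jar tops. I'll descend.

play_rows(
  commands=[
    [-0.1,0,2,0],
    [-0.1,0,4,0],
    [-0.1,0,6,0],
    [-0.1,0,8,0],
    [-0.1,0,9.4,0],
    [-0.1,0,9.4,0],
    [-0.1,0,9.4,0],
  ],
)

```text
time: 2.75
eef_pos: [0.5966, 0.2132, 0.0591]
tcp_rot: [0.001, 0.705, 0.709, 0.0]
contact_force: [0.1, -0.5, -0.3]
finger_gap: -0.0
```

```bash
python3 - <<'E'
from h import *
print(r.read_state()["contact_force"])
ph=90.35+np.r_[.5,1.5,3,np.arange(5,39,2)]
for x in rows([pol(p,.128,.058) for p in ph]):print(x)
E
```

```text
[ 0.06173592 -0.49642013 -0.30032278]
[-0.18, -0.23, 0.11, -0.5]
[-0.19, -0.45, 0.11, -1.5]
[-0.2, -0.78, 0.11, -3.0]
[-0.23, -1.23, 0.11, -5.0]
[-0.28, -1.67, 0.11, -7.0]
[-0.34, -2.12, 0.11, -9.0]
[-0.42, -2.56, 0.11, -11.0]
[-0.51, -2.99, 0.11, -13.0]
[-0.62, -3.43, 0.11, -15.0]
[-0.74, -3.86, 0.11, -17.0]
[-0.88, -4.28, 0.11, -19.0]
[-1.03, -4.7, 0.11, -21.0]
[-1.2, -5.12, 0.11, -23.0]
[-1.38, -5.52, 0.1, -25.0]
[-1.58, -5.93, 0.1, -27.0]
[-1.79, -6.32, 0.1, -29.0]
[-2.01, -6.71, 0.1, -31.0]
[-2.25, -7.09, 0.1, -33.0]
[-2.49, -7.46, 0.1, -35.0]
[-2.76, -7.82, 0.1, -37.0]
```

play_rows(
  commands=[
    [-0.2,-0.2,0.1,-0.5],
    [-0.2,-0.4,0.1,-1.5],
    [-0.2,-0.8,0.1,-3],
    [-0.2,-1.2,0.1,-5],
    [-0.3,-1.6,0.1,-6.5],
    [-0.3,-1.9,0.1,-8],
    [-0.4,-2.2,0.1,-9.5],
    [-0.4,-2.6,0.1,-11],
    [-0.5,-3,0.1,-13],
    [-0.6,-3.4,0.1,-15],
    [-0.7,-3.9,0.1,-17],
    [-0.9,-4.3,0.1,-19],
    [-1,-4.7,0.1,-21],
    [-1.2,-5.1,0.1,-23],
    [-1.4,-5.5,0.1,-25],
    [-1.5,-5.7,0.1,-26],
    [-1.5,-5.8,0.1,-26.5],
    [-1.5,-5.8,0.1,-26.5],
  ],
)

```text
time: 4.55
eef_pos: [0.5387, 0.1979, 0.0581]
tcp_rot: [0.001, 0.523, 0.852, 0.0]
contact_force: [0.1, -0.4, 0.4]
finger_gap: -0.004
```

```bash
python3 - <<'E'
from h import *
print(r.read_state()["contact_force"])
cv2.imwrite("pics/scene2.png",r.read_camera("scene")[:,:,::-1])
im=cv2.imread("pics/scene2.png")[200:350,235:395]
cv2.imwrite("pics/scene2c.png",cv2.resize(im,None,fx=4,fy=4,interpolation=cv2.INTER_CUBIC))
E
```

```text
[ 0.05550927 -0.38473413  0.36203732]
```

View pics/scene2c.png

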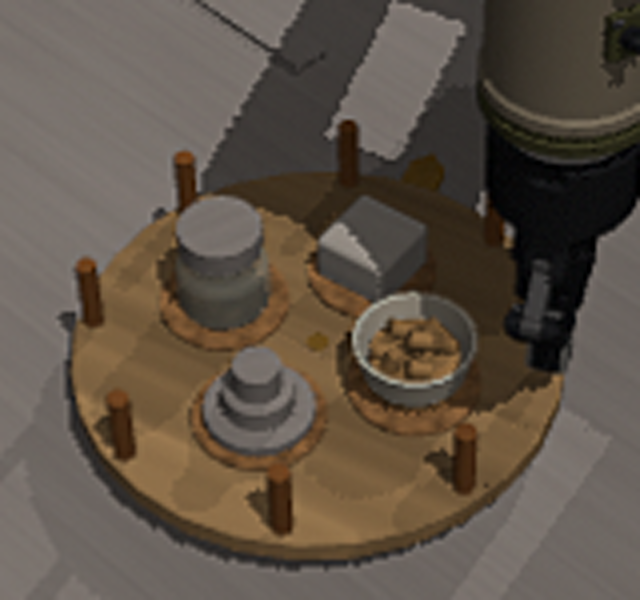

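```bash
python3 - <<'E'
from h import *
s=back("scene",crop([(348,126),(185,158),(88,265),(119,397),(279,470),(465,431)],235,200),.08)
p,e=fit(s);print(p,e,np.degrees(p[2]))
e=r.read_state()["eef_pos"];print(np.degrees(np.arctan2(e[1]-C[1],e[0]-C[0])),np.hypot(*(e[:2]-C)))
E
```

```text
[0.59634111 0.0832838  0.62448314] 0.0008399713437136821 35.780248469336925
116.70242959477513 0.1281147677601917
```

The fit gives 13.0° turned, with the finger trailing the dowel by 9.1°. The bowl stays in place. I'll keep pushing.

```bash
python3 - <<'E'
from h import *
for x in rows([pol(116.7+p,.128,.058) for p in np.r_[.7,2,4,np.arange(6.5,42,2.5),43.5,44.3,44.3][:20]]):print(x)
E
```

```text
[-0.01, -0.16, 0.0, -0.5]
[-0.02, -0.45, 0.0, -1.8]
[-0.04, -0.89, 0.0, -3.8]
[-0.09, -1.45, 0.0, -6.3]
[-0.16, -2.0, 0.0, -8.8]
[-0.26, -2.55, 0.0, -11.3]
[-0.38, -3.1, 0.0, -13.8]
[-0.53, -3.64, 0.0, -16.3]
[-0.7, -4.17, 0.0, -18.8]
[-0.89, -4.69, 0.0, -21.3]
[-1.1, -5.21, 0.0, -23.8]
[-1.34, -5.71, 0.0, -26.3]
[-1.6, -6.21, 0.0, -28.8]
[-1.88, -6.69, -0.0, -31.3]
[-2.18, -7.16, -0.0, -33.8]
[-2.5, -7.62, -0.0, -36.3]
[-2.84, -8.06, -0.0, -38.8]
[-3.2, -8.49, -0.0, -41.3]
[-3.5, -8.82, -0.0, -43.3]
[-3.62, -8.95, 0.0, -44.1]
```

play_rows(
  commands=[
    [0,-0.15,0,-0.5],
    [0,-0.45,0,-2],
    [0,-0.9,0,-4],
    [-0.1,-1.45,0,-6],
    [-0.15,-2,0,-9],
    [-0.25,-2.55,0,-11],
    [-0.4,-3.1,0,-14],
    [-0.55,-3.65,0,-16],
    [-0.7,-4.15,0,-19],
    [-0.9,-4.7,0,-21],
    [-1.1,-5.2,0,-24],
    [-1.35,-5.7,0,-26],
    [-1.6,-6.2,0,-29],
    [-1.9,-6.7,0,-31],
    [-2.2,-7.15,0,-34],
    [-2.5,-7.6,0,-36],
    [-2.85,-8.05,0,-39],
    [-3.2,-8.5,0,-41],
    [-3.5,-8.8,0,-43],
    [-3.6,-8.95,0,-44],
  ],
)

```text
time: 6.6
eef_pos: [0.4749, 0.1251, 0.058]
tcp_rot: [0.001, 0.165, 0.986, -0.0]
contact_force: [0.9, 0.7, -0.0]
finger_gap: 0.001
```

```bash
python3 - <<'E'
from h import *
e=r.read_state()["eef_pos"];f=np.degrees(np.arctan2(e[1]-C[1],e[0]-C[0]));print(f,np.hypot(*(e[:2]-C)),r.read_state()["qpos"])
cv2.imwrite("pics/scene3.png",cv2.resize(r.read_camera("scene")[200:350,235:395,::-1],None,fx=4,fy=4))
for x in rows([pol(p,.128,.058) for p in np.r_[f+.7,f+2,f+4,np.arange(f+6.5,208,2.5),209.5,210.5,211]]):print(x)
E
```

```text
161.0434596550895 0.1282801315964045 [ 1.53814617e-01 -6.03735555e-03  1.96066821e+00 -1.06519132e-03
  1.18532580e+00 -1.08454718e+00]
[-0.03, -0.14, -0.0, -0.8]
[-0.04, -0.43, -0.0, -2.1]
[-0.06, -0.88, -0.0, -4.1]
[-0.12, -1.44, -0.0, -6.6]
[-0.19, -1.99, -0.0, -9.1]
[-0.29, -2.54, 0.0, -11.6]
[-0.42, -3.08, 0.0, -14.1]
[-0.56, -3.62, 0.0, -16.6]
[-0.73, -4.15, 0.0, -19.1]
[-0.93, -4.68, 0.0, -21.6]
[-1.14, -5.19, 0.0, -24.1]
[-1.38, -5.7, 0.0, -26.6]
[-1.64, -6.19, 0.0, -29.1]
[-1.92, -6.67, 0.0, -31.6]
[-2.23, -7.14, 0.01, -34.1]
[-2.55, -7.6, 0.01, -36.6]
[-2.89, -8.04, 0.01, -39.1]
[-3.25, -8.47, 0.01, -41.6]
[-3.63, -8.88, 0.01, -44.1]
[-4.03, -9.27, 0.01, -46.6]
[-4.35, -9.56, 0.01, -48.5]
[-4.52, -9.71, 0.01, -49.5]
[-4.61, -9.78, 0.01, -50.0]
```

View pics/scene3.png

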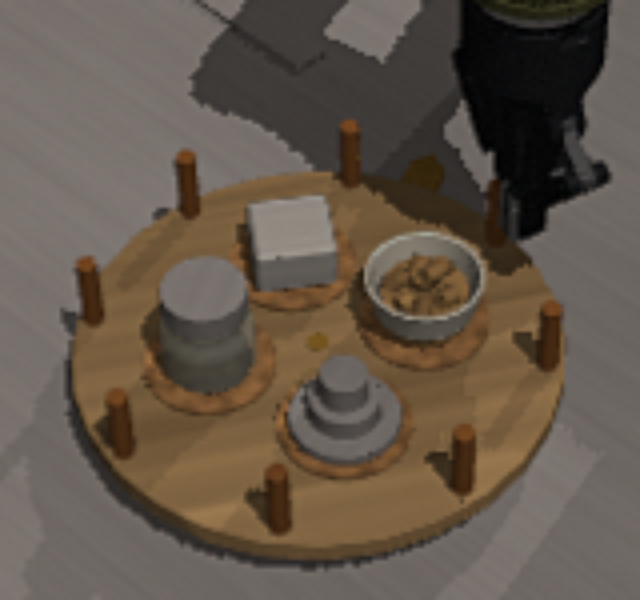

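The bowl has moved round to about (425,285) in this crop and the items are still centred on their pads. I'll continue to roughly 4° short of the goal.

play_rows(
  commands=[
    [0,-0.15,0,-1],
    [0,-0.45,0,-2],
    [-0.1,-0.9,0,-4],
    [-0.1,-1.45,0,-7],
    [-0.2,-2,0,-9],
    [-0.3,-2.55,0,-12],
    [-0.4,-3.1,0,-14],
    [-0.55,-3.6,0,-17],
    [-0.75,-4.15,0,-19],
    [-0.95,-4.7,0,-22],
    [-1.15,-5.2,0,-24],
    [-1.4,-5.7,0,-27],
    [-1.65,-6.2,0,-29],
    [-1.9,-6.65,0,-32],
    [-2.25,-7.15,0,-34],
    [-2.55,-7.6,0,-37],
    [-2.9,-8.05,0,-39],
    [-3.25,-8.45,0,-42],
    [-3.6,-8.85,0,-44],
    [-4,-9.25,0,-47],
  ],
)

```text
time: 8.65
eef_pos: [0.4822, 0.0244, 0.058]
tcp_rot: [0.0, -0.243, 0.97, -0.0]
contact_force: [0.5, 1.4, 0.3]
finger_gap: -0.003
```

play_rows(
  commands=[
    [0,0,0,0],
    [0,-0.2,0,-0.5],
    [-0.05,-0.4,0,-1.5],
    [-0.05,-0.4,0,-1.5],
  ],
)

```text
time: 9.05
eef_pos: [0.4846, 0.021, 0.0579]
tcp_rot: [0.0, -0.256, 0.967, -0.0]
contact_force: [-0.2, 0.7, -0.3]
finger_gap: 0.001
```

```bash
python3 - <<'E'
from h import *
e=r.read_state()["eef_pos"];f=np.degrees(np.arctan2(e[1]-C[1],e[0]-C[0]));print(f,np.hypot(*(e[:2]-C)),r.read_state()["contact_force"],r.read_state()["qpos"])
for n,x,y in(("scene",235,200),("top",225,140)):
    cv2.imwrite(f"pics/{n}4.png",cv2.resize(r.read_camera(n)[y:y+150,x:x+160,::-1],None,fx=4,fy=4,interpolation=cv2.INTER_CUBIC))
E
```

```text
-150.80249315944656 0.12787259979047141 [-0.19180623  0.66182999 -0.2677311 ] [-6.18555630e-02 -2.17184211e-02  1.97645648e+00 -7.82894576e-04
  1.18595544e+00 -2.14988562e+00]
```

View pics/scene4.png

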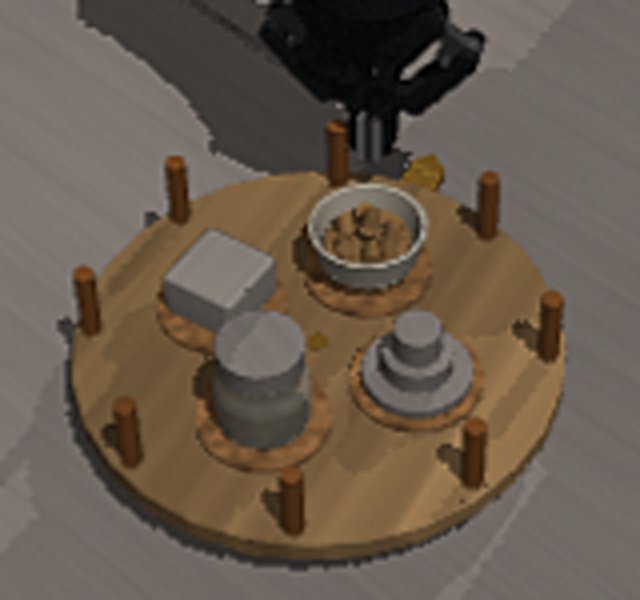

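View pics/top4.png

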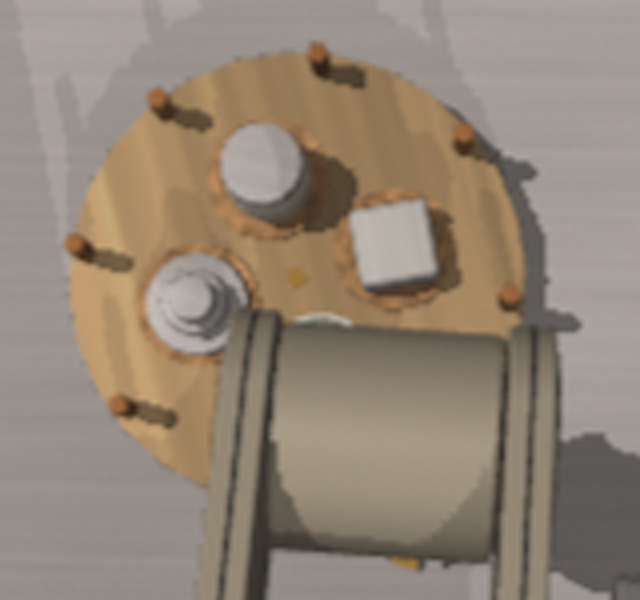

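```bash
python3 - <<'E'
from h import *
s=back("scene",crop([(337,128),(177,163),(85,273),(125,404),(290,474),(476,426),(552,298),(488,179)],235,200),.08)
t=back("top",crop([(318,50),(158,98),(76,241),(120,401),(510,290),(463,134)],225,140),.08)
for W in(s,t):
    p,e=fit(W);print(p,e,np.degrees(p[2]))
im=cv2.imread("pics/top0.png")[255:290,305:345];cv2.imwrite("pics/ptr.png",cv2.resize(im,None,fx=16,fy=16,interpolation=cv2.INTER_CUBIC))
im=cv2.imread("pics/scene0.png")[225:260,325:365];cv2.imwrite("pics/ptr2.png",cv2.resize(im,None,fx=16,fy=16,interpolation=cv2.INTER_CUBIC))
for th in (202,203,204):
    a=np.radians(th);d=-np.array([np.cos(a),np.sin(a)]);n=np.array([-d[1],d[0]])
    # tip at -x *186 ; edges
    P=[[*(C-d*q+n*w),.01] for q,w in((.186,0),(.140,.011),(.140,-.011),(.17,.011),(.17,-.011))]
    print(th,((topix("top",P)-[305,255]+.5)*16-.5).round(),((topix("scene",P)-[325,225]+.5)*16-.5).round())
E
```

```text
[ 0.59710071  0.08356621 -0.11315461] 0.0010983961131599527 -6.483281339214974
[ 0.59551477  0.08314297 -0.11210721] 0.0014215153625846003 -6.423270086207411
202 [[379. 439.]
 [195. 177.]
 [333. 122.]
 [270. 365.]
 [408. 311.]] [[303. 216.]
 [267. 434.]
 [129. 397.]
 [336. 302.]
 [199. 266.]]
203 [[399. 430.]
 [211. 172.]
 [348. 115.]
 [289. 359.]
 [426. 302.]] [[283. 211.]
 [252. 429.]
 [113. 394.]
 [318. 297.]
 [180. 263.]]
204 [[419. 422.]
 [227. 167.]
 [362. 107.]
 [308. 352.]
 [443. 293.]] [[263. 206.]
 [237. 425.]
 [ 97. 391.]
 [299. 291.]
 [161. 259.]]
```

View pics/ptr.png

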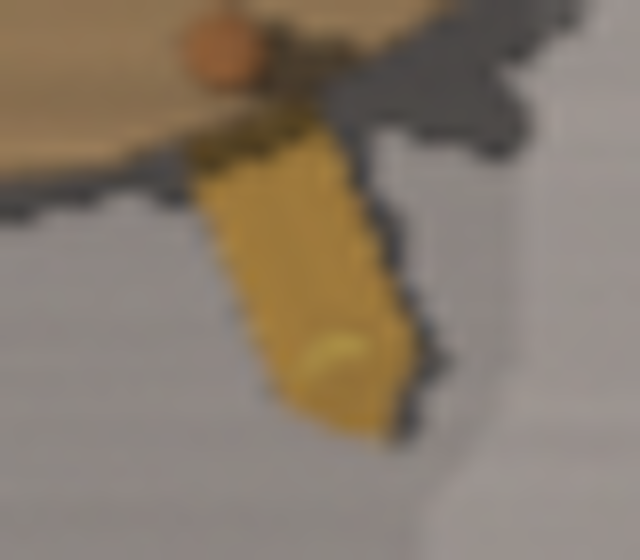

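View pics/ptr2.png

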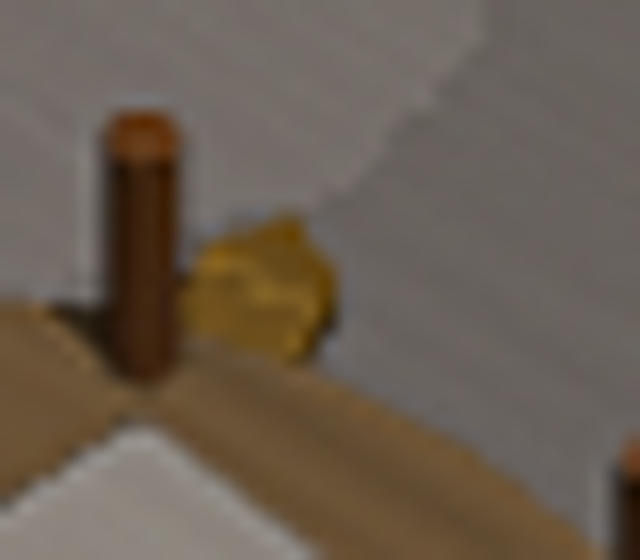

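Both cameras now put the bowl's pad at 196.05°. The pointer is at about 202.45°, with its tip at crop (392,442) in the top view and (293,216) in the scene view. That leaves about 6.4° to go.

```bash
python3 - <<'E'
from h import *
f=-150.8
for x in rows([pol(f+p,.128,.058) for p in (.5,1.5,2.5,3.5,4.5,5.5,6,6.4)]):print(x)
E
```

```text
[0.02, -0.12, -0.01, -0.1]
[0.02, -0.34, -0.01, -1.1]
[0.01, -0.56, -0.01, -2.1]
[-0.0, -0.79, -0.01, -3.1]
[-0.02, -1.01, -0.0, -4.1]
[-0.03, -1.23, -0.0, -5.1]
[-0.04, -1.34, -0.0, -5.6]
[-0.05, -1.43, -0.0, -6.0]
```

play_rows(
  commands=[
    [0,-0.12,0,-0.5],
    [0,-0.34,0,-1],
    [0,-0.56,0,-2],
    [0,-0.79,0,-3],
    [0,-1.0,0,-4],
    [0,-1.2,0,-5],
    [0,-1.33,0,-5.5],
    [-0.05,-1.42,0,-6],
    [-0.05,-1.43,0,-6],
    [-0.05,-1.43,0,-6],
  ],
)

```text
time: 10.15
eef_pos: [0.4921, 0.0088, 0.058]
tcp_rot: [0.0, -0.306, 0.952, -0.001]
contact_force: [0.0, -1.1, -0.2]
finger_gap: -0.0
```

```bash
python3 - <<'E'
from h import *
e=r.read_state()["eef_pos"];f=np.degrees(np.arctan2(e[1]-C[1],e[0]-C[0]));print(f+360,r.read_state()["contact_force"])
cv2.imwrite("pics/scene5.png",cv2.resize(r.read_camera("scene")[200:350,235:395,::-1],None,fx=4,fy=4,interpolation=cv2.INTER_CUBIC))
E
```

```text
215.62641114921095 [ 0.03413779 -1.07418754 -0.19475808]
```

View pics/scene5.png

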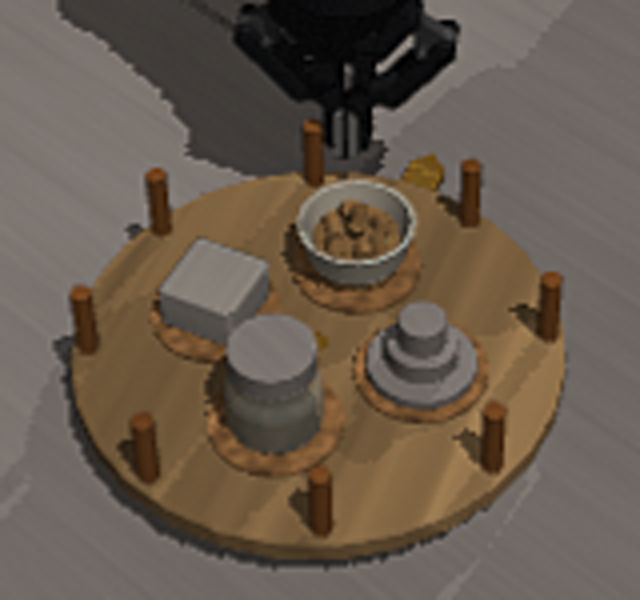

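```bash
python3 - <<'E'
from h import *
s=back("scene",crop([(313,127),(157,175),(81,292),(144,420),(320,473),(494,409),(552,279),(471,166)],235,200),.08)
p,e=fit(s);d=np.degrees(p[2]);print(p,e,"bowl pad",d+22.5+180)
b=back("scene",crop([(356,222)],235,200),.075)[0,:2];print(b,np.degrees(np.arctan2(*(b-p[:2])[::-1]))+360)
print(rows([pol(215.6-p,.128,.058) for p in (2,4,6)]))
E
```

```text
[0.59676316 0.08342731 0.78585362] 0.0009205543379571118 bowl pad 247.52609578006812
[0.54457717 0.06281578] 201.5521737762931
[[-0.01, 0.45, -0.0, 2.0], [-0.03, 0.9, -0.0, 4.0], [-0.07, 1.34, -0.0, 6.0]]
```

The bowl's pad is at 202.5° and the pointer at about 202.45°. I'll back off from the dowel, rise, and move clear.

play_rows(
  commands=[
    [0,0.4,0,2],
    [0,0.9,0,4],
    [0,1.3,0,6],
    [0,1.3,-1,6],
    [0,1.3,-3,6],
    [0,1.3,-6,6],
    [0,1.3,-10,6],
    [0,1.3,-14,6],
    [0,1.3,-18,6],
    [0,1.3,-20,6],
    [0,1.3,-20,6],
  ],
)

```text
time: 11.3
eef_pos: [0.4866, 0.0193, 0.2634]
tcp_rot: [0.004, -0.256, 0.967, -0.002]
contact_force: [0.3, -0.1, 0.5]
finger_gap: -0.002
```

```bash
python3 - <<'E'
from h import *
print(r.read_state()["eef_pos"],rows([(.25,-.35,.258,60),(.05,.5,.258,90)]))
E
```

```text
[0.48656394 0.01932143 0.26337933] [[38.83, -20.39, 0.37, 59.7], [14.16, 63.37, 0.05, 29.7]]
```

play_rows(
  commands=[
    [3,-1.6,0,4],
    [6.5,-3.4,0,8],
    [10,-5.3,0,12],
    [13.5,-7.1,0,16],
    [17,-9,0,20],
    [20.5,-10.8,0,24],
    [24,-12.6,0,28],
    [27.5,-14.4,0,32],
    [31,-16.3,0,36],
    [34.5,-18.1,0,40],
    [37,-19.4,0,44],
    [38.8,-20.4,0,48],
    [38.8,-20.4,0,48],
    [38.8,-20.4,0,48],
  ],
)

```text
time: 12.7
eef_pos: [0.25, -0.3496, 0.2611]
tcp_rot: [0.004, 0.159, 0.987, 0.001]
contact_force: [-0.1, 0.0, -1.0]
finger_gap: 0.001
```

```bash
python3 - <<'E'
from h import *
for n,x,y in(("scene",235,200),("top",225,140)):
    im=r.read_camera(n)[:,:,::-1];cv2.imwrite(f"pics/{n}6f.png",im)
    cv2.imwrite(f"pics/{n}6.png",cv2.resize(im[y:y+150,x:x+160],None,fx=4,fy=4,interpolation=cv2.INTER_CUBIC))
E
```

```text
(no output)
```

View pics/top6.png

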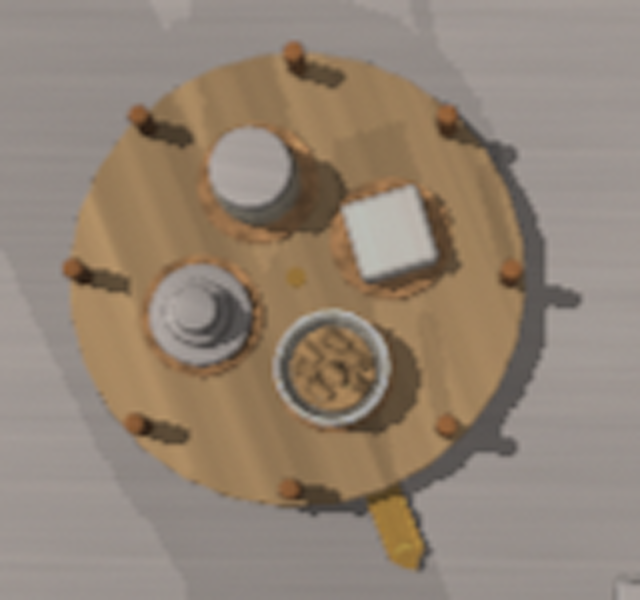

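View pics/scene6.png

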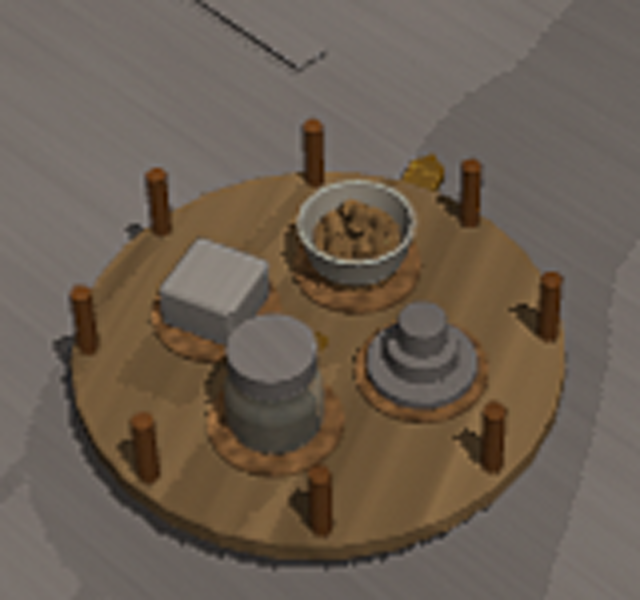

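View pics/top6f.png

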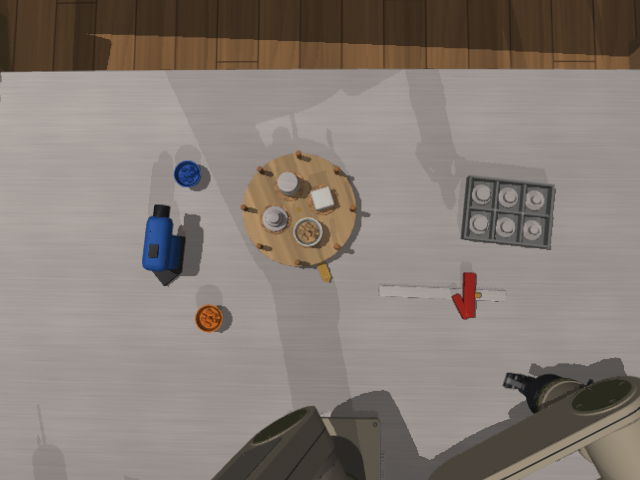

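```bash
python3 - <<'E'
from h import *
t=back("top",crop([(293,50),(139,113),(73,265),(137,420),(290,484),(447,421),(511,266),(447,113)],225,140),.08)
p,e=fit(t);a=np.degrees(p[2])%45;print(p,e,"pad",a+180-22.5,a+202.5)
b=back("top",crop([(332,367)],225,140),.075)[0,:2];print(np.degrees(np.arctan2(*(b-p[:2])[::-1]))+360,np.hypot(*(b-p[:2])))
tip=back("top",(np.array([[392,442]])+.5)/16-.5+[305,255],.01)[0,:2];print("tip",np.degrees(np.arctan2(*(tip-p[:2])[::-1]))+360)
E
```

```text
[0.59607006 0.08331234 0.00227594] 0.0011113508082430763 pad 157.630401570708 202.630401570708
201.93102600915668 0.06155782145528384
tip 202.49729532761262
```

```bash
python3 - <<'E'
from bench import r
s=r.read_state();print(s["time"],abs(s["qd"]).max());print(r.finish_job())
E
```

```text
12.8 0.00988991373401816
the job is handed in; nothing more can be done
None
```

The bowl of plugs now stands at the front, in line with the pointer, and the job is handed in at 12.8 s. I turned the caddy about 112° anticlockwise by pushing one rim dowel with the closed fingertips. I then backed off, rose and moved the hand well clear.

- **Alignment:** in the last top view the bowl's pad is at 202.6° and the pointer at 202.5°, read to within about 0.5°. The bowl's own rim reads 201.9°. That 0.6° gap is about what I can resolve by eye. Before the hand withdrew, the scene camera put the pad at 202.5° and the bowl's rim at 201.6°.
- **Everything else:** by eye, the four items are still on their pads and the things on the bench look unmoved. The wrist force readings at the end of each move were about 1.5 N or less.

No check failed.

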